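# Click a fresh cartridge into the plating unit on the clock repair bench

## Robot

A 6-joint arm with a two-finger parallel gripper is mounted at the origin on the work surface. World frame = base frame: x ahead of the robot, y to its left, z up, the work surface at z = 0. Lengths are in m, angles in rad, forces in N, time in s.
With the tool pointing down it reaches from about 0.225 to 0.875 m from the base axis. Payload 3.4 kg.
Tool frame: the origin (TCP) lies at the very end of the fingers, on their centre line; the grasp point (between the pads) lies 19 mm behind it; z points along the fingers, x is the direction in which the jaws open and shut, and the axes are right-handed (so a half turn about z gives the same grasp; the last joint's range is limited). The gripper opens to 85 mm and grips with 20 to 120 N. Pads are 22 mm wide; open, the fingers measure 114 mm over their backs; the gripper's body (76 mm by 85 mm) begins 54 mm behind the grasp point. The pads swing forward as they close: fully open they stand 13 mm farther back than shut.
Start: joints at [1.028, 0.276, 1.505, -0, 1.361, -0.121], TCP at [0.235, 0.525, 0.231] pointing down, gripper open.
Joint ranges: [-2.89, 2.89], [-0.75, 2.08], [0.22, 2.7], [-1.18, 4.32], [0.11, 2.71], [-2.7, 2.7]. Speed limits (rad/s): [2.57, 2.57, 3.14, 3.14, 3.14, 3.14].

## Interface

Orientations are given as a unit quaternion [w, x, y, z].
In Python, from rig import manip gives the robot as it stands. The module is installed in compiled form; this text tells all that it offers.
- The arm moves only by the tool move_arm, never from a script. Its argument "motion" is a list that holds one entry, the list of rows, each a list of 5 numbers: the opening, from 0 (shut) to 1 (fully open), then the shift along the tool's x, y, z scaled (see below), then the turn about the tool's z scaled (see below). A call has 1 to 5 rows; each row shifts and turns the commanded pose from where the row before left it, along the tool's axes as they then stand; what a row does not reach is not made up. The controller multiplies each number of a shift by 0.1 m and each number of a turn by pi rad. A row lasts 1/8 s, in which the tool goes at most 62.5 mm and 10.7 degrees, less where a joint would pass 70% of its speed; a pose out of reach is approached as far as the arm can. A call with a number of a shift or a turn outside -1 to 1 is refused whole. A call with a gripper value outside its range is refused whole. The fingers move at their own pace and stop on an object; "grip_force" is the grip in N (left out, the last holds). Time passes only in rows, so rows that do not move let the fingers close. It gives the time, the measured TCP pose, the force and the opening at its end, in the units of the state.
- manip.get_state(): the state, without advancing time (a new reading comes with each control period).
- manip.get_image(name): name is "scene" or "top" or "wrist"; returns the picture (480x640x3 uint8, red, green, blue); there is no depth.
- manip.calibration(name): a dict with "mtx" (3x3 intrinsics, pixels), "R" (3x3) and "t" (3): a world point X has camera coordinates R X + t; the wrist camera has in their place "tool_from_camera" (4x4, takes a point from camera to tool coordinates, whose origin is the TCP and whose axes are the tool frame's). Camera axes: x right, y down, z forward; pixel columns grow to the right and rows downward; lengths in m; the calibration is good to about 2 mm. A picture is of the moment at which its call begins: read the wrist's pose just before it. calibration takes no time and is no camera call.
- manip.sign_off(): hands the job in, once; it reports no verdict.
The state is a dict: "clock": time; "qpos": joint angles; "qd": joint speeds; "effort": joint torques, N m; "position": TCP position; "ee_rot": TCP orientation; "contact_force": force on the tool from outside, world axes, zero at the start; "moment": the same for the moment, N m; "width": finger opening in m.
Only numpy, scipy, OpenCV 4.12 (cv2) and the standard library are available. Lean on these libraries where they do the work, as an engineer would, in place of code of your own. Each camera call takes 0.05 s, during which the arm holds its last target. There are 200 camera calls.

## Task

Load the plating unit: take the tall slim cartridge with the ring groove near its foot, set it upright in the square well of the unit and push it down with the gripper, past the sprung ball in the side of the well, until it stands fully home and the ball has clicked into the groove, then let go. Do not just drop it in, and leave the short fat pot where it stands.

Things in the scene. Friction and masses are not known exactly. Their poses are not given: they have to be found in the camera images.
- cartridge: Tall slim cartridge: white round bottle, black cap, loose, upright, 130 mm tall, 0.1 to 0.2 kg. Body 40 mm diameter; ring groove all round 28 to 50 mm up (31 mm diameter inside, sloping sides); foot (lowest 20 mm) tapers to 22 mm diameter; cap 30 mm diameter, 95 to 130 mm up: grip it from above, any yaw. Origin: centre of underside, z up. Pot, jar and cartridge stand in any order.
- well_floor (a point): Centre of the well's floor, 8 mm above the bench; z up, y to the ball's wall; unit fixed. Well 48 mm square, 60 deep, walls 8; on it a 45 degree funnel to 72 mm above this point, 72 mm square mouth. Unit's grey box, to 59 mm above this point with its knob, lies 55 to 155 mm off along +x. Home: cartridge underside at this point, 70 mm standing out of the well, pressed to the -y wall (about 4 mm).
- ball (a joint): Sprung steel ball, 28 mm diameter, in the well's +y wall, centre 39 mm above the floor. Value in m: 0 = fully out, 13 mm into the well; grows to 0.0135 as it is pushed into the wall. Spring 2.4 N at 0, plus 0.4 N per mm. The cartridge's weight does not pass it: it takes roughly 6 to 18 N downwards. Reads 0.005 or more while the body rubs on it, below 0.004 once in the groove and let go.
- short_pot: Short fat pot to leave alone: white, round, black cap, 48 mm diameter, 67 mm tall, no groove, upright, loose; does not fit the well. Origin: centre of underside, z up. It, the cartridge and a white labelled jar (54 mm diameter, 82 mm tall) stand in any order, centres 90 mm or more apart.
Things that resemble listed ones, but are neither listed nor needed, are in the scene too. What is shaped like the cartridge but green is not meant.

How it is judged:
By the outcome, as a careful person would: the job done as asked, in the order asked, and still so for the second after the job is handed in, with the robot touching nothing.
It also fails if it takes over 48 s, if anything falls off the work surface, if the arm or the gripper's body presses on something with over 40 N, if the wrist force passes 120 N, or if a joint passes its speed limit or range.

## Working session

There is one attempt and no reset: what is moved stays moved. The work goes in short steps, Python scripts to look and compute and a tool call to move; the robot and the scene stay as the last step left them, time stands still between calls to the robot, and variables do not carry over. Pictures are saved under pics/ and viewed, about 8 in all and at most 12, crops included, and the job is handed in when it is done.

Besides the shell and the picture viewer there is one more tool, called after ">>>" as name(argument=value, ...) on one line, values as JSON. move_arm: Moves the arm, as the interface text tells. Its arguments: {"type":"object","properties":{"motion":{"type":"array"},"grip_force":{"type":"number"}},"required":["motion"]}

```bash
mkdir -p pics; cat > h.py <<'E'
import numpy as np, cv2
from rig import manip
def save(n,f,crop=None,s=1):
    im=manip.get_image(n)[:,:,::-1]; cv2.imwrite('pics/raw_'+f,im)
    if crop: a,b,c,d=crop; im=cv2.resize(im[b:d,a:c],None,fx=s,fy=s,interpolation=cv2.INTER_CUBIC)
    cv2.imwrite('pics/'+f,im)
def ray(n,u,v,z):
    c=manip.calibration(n); K=np.array(c['mtx'])
    d=np.linalg.inv(K)@[u,v,1]
    if n=='wrist':
        from scipy.spatial.transform import Rotation as Ro
        s=manip.get_state(); q=s['ee_rot']; Rw=Ro.from_quat([q[1],q[2],q[3],q[0]]).as_matrix()
        T=np.array(c['tool_from_camera']); o=Rw@T[:3,3]+s['position']; d=Rw@T[:3,:3]@d
    else:
        R=np.array(c['R']); o=-R.T@np.array(c['t']); d=R.T@d
    return o+d*(z-o[2])/d[2]
def proj(n,X):
    c=manip.calibration(n); p=np.array(c['mtx'])@(np.array(c['R'])@np.array(X)+c['t']); return p[:2]/p[2]
E
python3 - <<'E'
from h import *
save('top','top1.png'); save('scene','scene1.png')
print(manip.get_state())
E
```

```text
{'clock': 0.1, 'qpos': array([ 1.02799696e+00,  2.76517334e-01,  1.50601181e+00, -1.35198812e-05,
        1.36070247e+00, -1.20979554e-01]), 'qd': array([-1.37588678e-03, -2.03987859e-03, -1.52770956e-03, -1.51804895e-04,
        1.23540892e-03, -9.02889031e-05]), 'effort': array([ 2.02811323e-03, -4.17703092e+01, -2.46404225e+01,  2.29066991e-04,
        5.69139433e-03,  2.55960714e-05]), 'position': array([0.23516839, 0.52418886, 0.23053233]), 'ee_rot': array([ 3.64973490e-04,  8.39469444e-01,  5.43406276e-01, -7.33745311e-04]), 'contact_force': array([ 0.78273212, -0.21960024, -0.82676799]), 'moment': array([ 0.0095685 , -0.00105727,  0.02777336]), 'width': 0.08561854823868362}
```

View pics/top1.png

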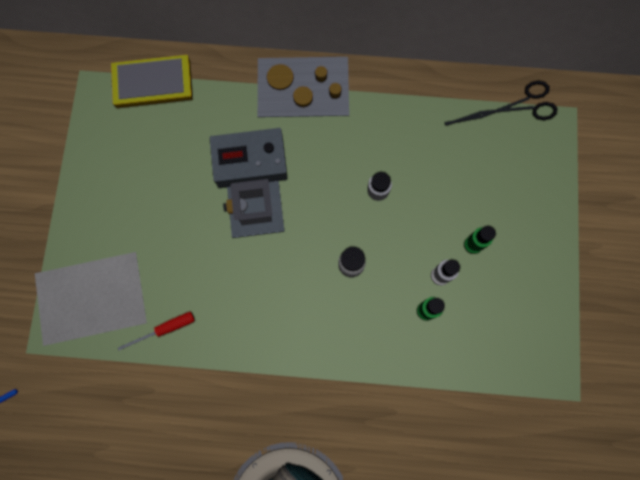

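View pics/scene1.png

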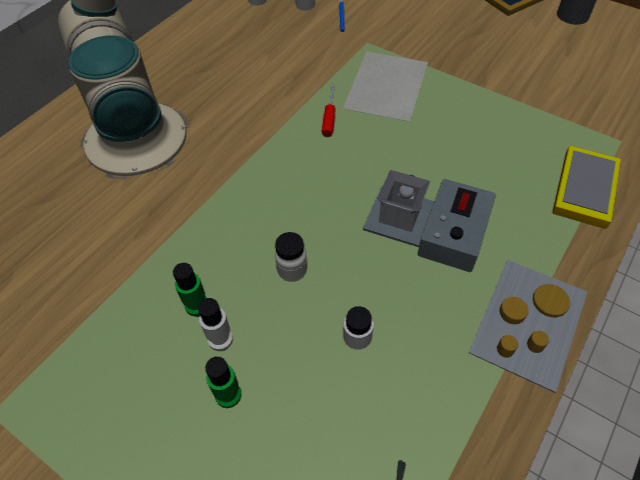

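```bash
python3 - <<'E'
from h import *
im=cv2.imread('pics/raw_top1.png'); 
a=cv2.resize(im[215:335,400:510],None,fx=4,fy=4,interpolation=cv2.INTER_CUBIC)
b=cv2.resize(im[165:245,215:295],None,fx=6,fy=6,interpolation=cv2.INTER_CUBIC)
o=np.zeros((480,440+480,3),np.uint8); o[:480,:440]=a; o[:,440:]=b
cv2.imwrite('pics/crop1.png',cv2.resize(o,(800,417)))
s=cv2.imread('pics/raw_scene1.png')
a=cv2.resize(s[255:415,165:255],None,fx=3.5,fy=3.5,interpolation=cv2.INTER_CUBIC)
b=cv2.resize(s[160:250,360:440],None,fx=5,fy=5,interpolation=cv2.INTER_CUBIC)
o=np.zeros((560,315+400,3),np.uint8); o[:a.shape[0],:315]=a; o[:450,315:]=b
cv2.imwrite('pics/crop2.png',o)
print('cart cap top',ray('top',452,267,.13),'green',ray('top',487,233,.13),ray('top',436,304,.13),'fat',ray('top',353,256,.08),'pot',ray('top',381,180,.067))
print('well mouth',ray('top',255,201,.08))
print('scene cap',ray('scene',209,306,.13), 'green', ray('scene',184,271,.13),ray('scene',217,366,.13))
print(-np.array(manip.calibration('top')['R']).T@manip.calibration('top')['t'], np.array(manip.calibration('wrist')['tool_from_camera']).round(3).tolist(), manip.calibration('wrist')['mtx'])
E
```

```text
cart cap top [ 0.46140095 -0.26414865  0.13      ] green [ 0.53044962 -0.32618076  0.13      ] [ 0.39153174 -0.23793495  0.13      ] fat [ 0.47611475 -0.08466852  0.08      ] pot [ 0.63766597 -0.12977379  0.067     ]
well mouth [0.56958659 0.11518992 0.08      ]
scene cap [ 0.46291913 -0.26377077  0.13      ] green [ 0.39220599 -0.23917168  0.13      ] [ 0.53207295 -0.32756962  0.13      ]
[ 0.27111177 -0.04392848  1.15703704] [[1.0, -0.0, -0.0, -0.0], [0.0, 0.959, 0.285, -0.072], [0.0, -0.285, 0.959, -0.142], [0.0, 0.0, 0.0, 1.0]] [[366.89182556   0.         322.47297419]
 [  0.         366.89182556 239.67557365]
 [  0.           0.           1.        ]]
```

View pics/crop1.png

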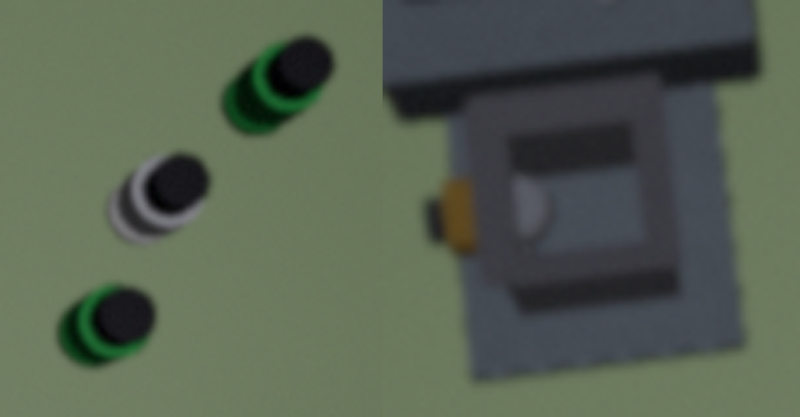

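View pics/crop2.png

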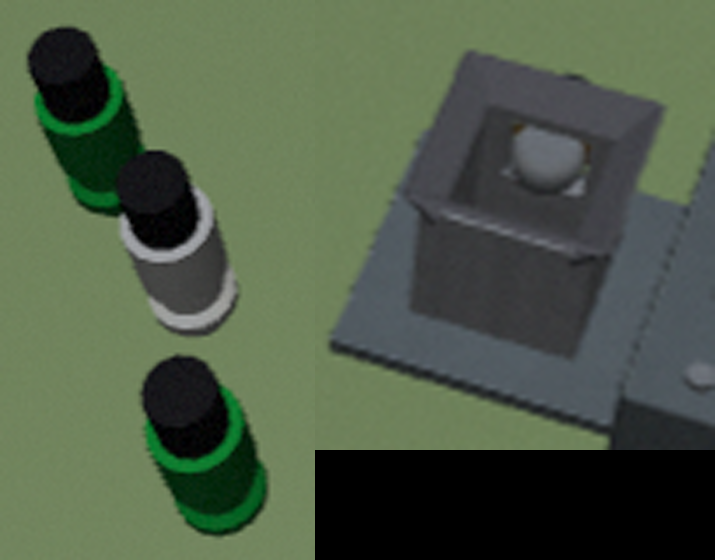

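Besides the fat jar at (352,261) and the pot at (380,185) in the top view, three slim bottles stand in a row. Two are green, at (487,233) and (436,304). The white one with the black cap at (452,267) fits the description, and the crops confirm it. Both cameras put its cap at about (0.462, -0.264). I'll align the jaws across the row of bottles (yaw about 58°) and set out.

>>> move_arm(motion=[[[1,0,0,0,0.043],[1,-0.35,0.39,0,0],[1,-0.35,0.39,0,0],[1,-0.35,0.39,0,0],[1,-0.35,0.39,0,0]]])

```text
clock: 0.72
position: [0.2939, 0.3216, 0.231]
ee_rot: [0.0, 0.874, 0.486, -0.0]
contact_force: [0.6, 0.2, -0.3]
width: 0.0854
```

```bash
cat >> h.py <<'E'
def rel(x,y,z):
    from scipy.spatial.transform import Rotation as Ro
    s=manip.get_state(); q=s['ee_rot']; R=Ro.from_quat([q[1],q[2],q[3],q[0]]).as_matrix()
    return (R.T@(np.array([x,y,z])-s['position'])*10).round(3), np.degrees(np.arctan2(R[1,0],R[0,0])).round(2), s['position'].round(4)
E
python3 - <<'E'
from h import *
print(rel(.462,-.264,.23))
t=[ray('top',215+(u-383)/5.217,165+v/5.217,.08) for u,v in [(466,97),(660,78),(680,262),(490,282)]]
s=[ray('scene',360+(u-315)/5,160+v/5,.08) for u,v in [(472,50),(665,103),(605,255),(408,197)]]
for p in (t,s):
    p=np.array(p); print(p.round(4).tolist(),p.mean(0)); print(np.linalg.norm(np.diff(p,axis=0),axis=1))
E
```

```text
(array([-4.086,  4.52 ,  0.012]), np.float64(58.13), array([0.2939, 0.3216, 0.231 ]))
[[0.6012, 0.1666, 0.08], [0.6148, 0.094, 0.08], [0.5437, 0.0791, 0.08], [0.53, 0.1491, 0.08]] [0.57241561 0.12221643 0.08      ]
[0.07386744 0.07271938 0.07140662]
[[0.5315, 0.1504, 0.08], [0.6021, 0.166, 0.08], [0.6173, 0.0931, 0.08], [0.5474, 0.0781, 0.08]] [0.57455917 0.12189004 0.08      ]
[0.07232328 0.07452805 0.07146714]
```

>>> move_arm(motion=[[[1,-0.4,0.44,0,0],[1,-0.4,0.44,0,0],[1,-0.4,0.44,0,0],[1,-0.4,0.44,0,0],[1,-0.4,0.44,0,0]]])

```text
clock: 1.35
position: [0.3749, 0.0355, 0.2313]
ee_rot: [0.0, 0.874, 0.486, 0.0]
contact_force: [1.5, -0.4, 0.2]
width: 0.0856
```

>>> move_arm(motion=[[[1,-0.4,0.44,0,0],[1,-0.4,0.44,0,0],[1,-0.4,0.44,0,0],[1,-0.2,0.2,0,0],[1,0,0,0,0]]])

```text
clock: 1.98
position: [0.4301, -0.1637, 0.2306]
ee_rot: [-0.0, 0.875, 0.484, -0.0]
contact_force: [0.1, 0.7, 0.3]
width: 0.0853
```

```bash
python3 - <<'E'
from h import *
print(rel(.462,-.264,.036+.0585))
from h import *
c=manip.calibration('wrist'); 
from scipy.spatial.transform import Rotation as Ro
st=manip.get_state(); q=st['ee_rot']; R=Ro.from_quat([q[1],q[2],q[3],q[0]]).as_matrix()
T=np.array(c['tool_from_camera']); X=R.T@(np.array([.462,-.264,.13])-st['position']); p=np.array(c['mtx'])@(T[:3,:3].T@(X-T[:3,3])); print('pred',p[:2]/p[2])
save('wrist','w1.png')
E
```

```text
(array([-0.68 ,  0.804,  1.361]), np.float64(57.9), array([ 0.4301, -0.1637,  0.2306]))
pred [232.47849103 341.75246286]
```

View pics/w1.png

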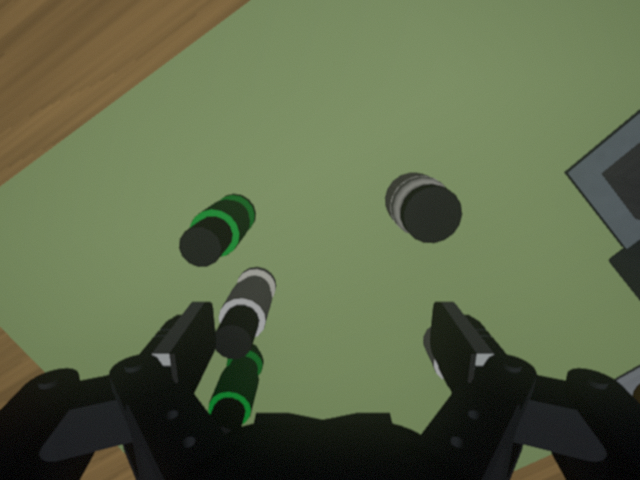

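The cap shows at (236,338), within about 5 px of the predicted (232,342). I'll move over it and descend.

>>> move_arm(motion=[[[1,-0.34,0.4,0,0],[1,-0.34,0.4,0,0],[1,0,0,0,0],[1,0,0,0,0],[1,0,0,0,0]]])

```text
clock: 2.65
position: [0.4614, -0.2599, 0.2314]
ee_rot: [-0.001, 0.874, 0.486, 0.0]
contact_force: [0.0, 0.5, -0.3]
width: 0.0853
```

```bash
python3 - <<'E'
from h import *
print(rel(.462,-.264,.1))
save('wrist','w2.png')
E
```

```text
(array([-0.032,  0.027,  1.314]), np.float64(58.19), array([ 0.4614, -0.2599,  0.2314]))
```

View pics/w2.png

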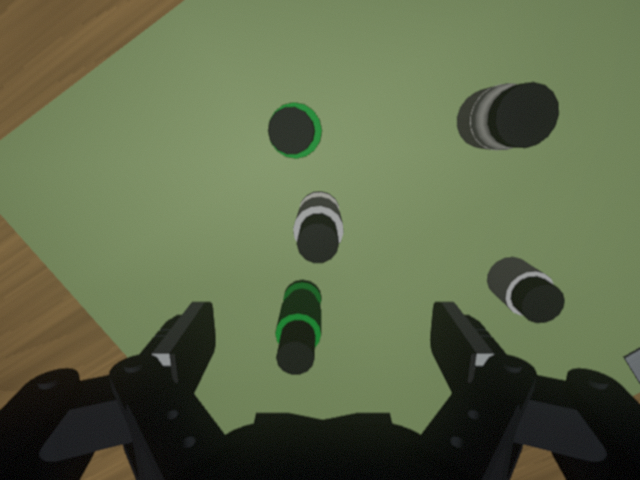

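```bash
python3 - <<'E'
from h import *
print('cap',ray('wrist',319,240,.13),'greens',ray('wrist',292,131,.13),ray('wrist',296,354,.13))
E
```

```text
cap [ 0.46076047 -0.26270403  0.13      ] greens [ 0.39017142 -0.23892305  0.13      ] [ 0.5285929  -0.32578523  0.13      ]
```

The cap is at (319,240), which works out to (0.461, -0.263) and agrees with the earlier measurements. I'll descend and grip.

>>> move_arm(motion=[[[1,-0.03,0.02,0.3,0],[1,0,0,0.4,0],[1,0,0,0.4,0],[1,0,0,0.21,0],[1,0,0,0,0]]])

```text
clock: 3.32
position: [0.4608, -0.2638, 0.0991]
ee_rot: [-0.002, 0.874, 0.486, -0.001]
contact_force: [0.1, 0.2, -0.1]
width: 0.0854
```

>>> move_arm(motion=[[[0,0,0,0,0],[0,0,0,0,0],[0,0,0,0,0],[0,0,0,0,0],[0,0,0,0,0]]], grip_force=70)

```text
clock: 3.95
position: [0.4627, -0.2659, 0.1015]
ee_rot: [0.001, 0.874, 0.485, 0.001]
contact_force: [-0.1, 1.4, 6.0]
width: 0.0279
```

>>> move_arm(motion=[[[0,0,0,0,0],[0,0,0,0,0],[0,0,0,0,0],[0,0,0,0,0]]])

```text
clock: 4.45
position: [0.4628, -0.2659, 0.1015]
ee_rot: [0.001, 0.874, 0.485, 0.001]
contact_force: [-0.3, 0.8, 5.8]
width: 0.0285
```

>>> move_arm(motion=[[[0,0,0,-0.2,0],[0,0,0,-0.4,0],[0,0,0,-0.4,0],[0,0,0,-0.4,0],[0,0,0,-0.2,0]]])

```text
clock: 5.08
position: [0.4625, -0.266, 0.2625]
ee_rot: [0.001, 0.874, 0.485, 0.001]
contact_force: [-0.3, 0.5, -1.5]
width: 0.0282
```

```bash
python3 - <<'E'
from h import *
print(rel(.574,.119,.25), manip.get_state()['width'])
E
```

```text
(array([ 3.858, -1.089,  0.121]), np.float64(58.09), array([ 0.4625, -0.266 ,  0.2625])) 0.02820166670445702
```

>>> move_arm(motion=[[[0,0.3,-0.09,0,0],[0,0.4,-0.11,0,0],[0,0.4,-0.11,0,0],[0,0.4,-0.11,0,0],[0,0.4,-0.11,0,0]]])

```text
clock: 5.7
position: [0.5174, -0.075, 0.26]
ee_rot: [-0.0, 0.874, 0.485, -0.0]
contact_force: [0.5, 0.1, -0.5]
width: 0.028
```

>>> move_arm(motion=[[[0,0.4,-0.11,0,0],[0,0.4,-0.11,0,0],[0,0.4,-0.11,0,0],[0,0.4,-0.11,0,0],[0,0.2,-0.06,0,0]]])

```text
clock: 6.32
position: [0.5702, 0.1047, 0.2597]
ee_rot: [-0.0, 0.874, 0.486, -0.0]
contact_force: [-0.0, -0.5, -1.4]
width: 0.0281
```

>>> move_arm(motion=[[[0,0.15,-0.05,0,0],[0,0,0,0,0],[0,0,0,0,0]]])

```text
clock: 6.7
position: [0.5736, 0.1173, 0.2603]
ee_rot: [0.0, 0.874, 0.485, -0.0]
contact_force: [-1.0, 0.2, -0.7]
width: 0.0284
```

```bash
python3 - <<'E'
from h import *
print(rel(.574,.119,.18), manip.get_state()['width'])
save('scene','s2.png',(330,60,490,260),3)
a=cv2.imread('pics/s2.png'); save('wrist','w3.png'); b=cv2.resize(cv2.imread('pics/w3.png')[80:480,120:440],(480,600))
cv2.imwrite('pics/c3.png',cv2.resize(np.hstack([a,b]),(800,500)))
E
```

```text
(array([ 0.018, -0.006,  0.803]), np.float64(58.05), array([0.5736, 0.1173, 0.2603])) 0.028410836266476325
```

View pics/c3.png

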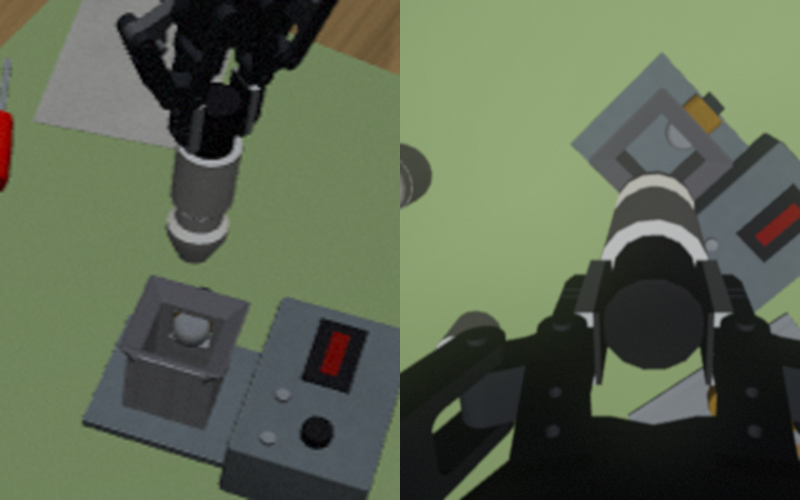

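The cartridge hangs upright with the well straight below it, and the ball is visible at the +y wall. I'll descend into the funnel.

>>> move_arm(motion=[[[0,0.02,0,0.2,0],[0,0,0,0.3,0],[0,0,0,0.25,0],[0,0,0,0.15,0],[0,0,0,0,0]]])

```text
clock: 7.42
position: [0.5743, 0.1195, 0.1695]
ee_rot: [-0.0, 0.874, 0.485, -0.001]
contact_force: [-0.4, -0.1, -0.6]
width: 0.0283
```

>>> move_arm(motion=[[[0,0,0,0.05,0],[0,0,0,0.05,0],[0,0,0,0.05,0],[0,0,0,0,0]]])

```text
clock: 7.92
position: [0.5746, 0.1201, 0.155]
ee_rot: [-0.0, 0.874, 0.486, -0.0]
contact_force: [-0.6, 0.4, -1.4]
width: 0.0285
```

Free so far. I'll push on in small steps and watch the force.

>>> move_arm(motion=[[[0,0,0,0.05,0],[0,0,0,0.05,0],[0,0,0,0.05,0],[0,0,0,0,0]]])

```text
clock: 8.43
position: [0.5753, 0.1196, 0.14]
ee_rot: [0.0, 0.874, 0.486, 0.0]
contact_force: [0.8, -2.1, -2.1]
width: 0.0283
```

>>> move_arm(motion=[[[0,0,0,0.05,0],[0,0,0,0.05,0],[0,0,0,0.05,0],[0,0,0,0,0]]])

```text
clock: 8.93
position: [0.5749, 0.12, 0.1243]
ee_rot: [-0.0, 0.874, 0.485, -0.0]
contact_force: [2.5, -2.7, -2.5]
width: 0.028
```

>>> move_arm(motion=[[[0,0,0,0.05,0],[0,0,0,0.05,0],[0,0,0,0.03,0],[0,0,0,0.02,0],[0,0,0,0,0]]])

```text
clock: 9.55
position: [0.574, 0.1201, 0.1097]
ee_rot: [-0.001, 0.874, 0.486, -0.001]
contact_force: [0.2, -3.3, -2.9]
width: 0.0282
```

>>> move_arm(motion=[[[0,0,0,0.02,0],[0,0,0,0.02,0],[0,0,0,0,0]]])

```text
clock: 9.93
position: [0.575, 0.12, 0.1094]
ee_rot: [0.001, 0.874, 0.486, 0.001]
contact_force: [-3.1, -3.2, 15.1]
width: 0.0279
```

The floor contact comes at exactly the expected height: TCP 0.1094, so the underside is about 0.008. I'll press a little more, relax and look.

>>> move_arm(motion=[[[0,0,0,0.02,0],[0,0,0,0,0],[0,0,0,0,0]]])

```text
clock: 10.3
position: [0.5754, 0.1198, 0.1094]
ee_rot: [0.001, 0.874, 0.486, 0.001]
contact_force: [-5.1, -4.2, 23.5]
width: 0.0282
```

>>> move_arm(motion=[[[0,0,0,-0.03,0],[0.5,0,0,0,0],[1,0,0,0,0],[1,0,0,0,0],[1,0,0,0,0]]])

```text
clock: 10.92
position: [0.5748, 0.1203, 0.1069]
ee_rot: [-0.0, 0.874, 0.486, -0.0]
contact_force: [0.3, 0.1, -0.7]
width: 0.0855
```

>>> move_arm(motion=[[[1,0,0,0,0],[1,0,0,0,0],[1,0,0,-0.1,0],[1,0,0,-0.3,0],[1,0,0,-0.3,0]]])

```text
clock: 11.55
position: [0.5749, 0.1201, 0.1787]
ee_rot: [0.0, 0.874, 0.485, 0.0]
contact_force: [-0.1, 0.0, -0.3]
width: 0.0853
```

>>> move_arm(motion=[[[1,0,0,-0.4,0],[1,0,0,-0.4,0],[1,0,0,0,0],[1,0,0,0,0],[1,0,0,0,0]]])

```text
clock: 12.18
position: [0.574, 0.12, 0.2559]
ee_rot: [-0.001, 0.874, 0.486, -0.001]
contact_force: [0.5, -0.3, -0.8]
width: 0.0852
```

```bash
python3 - <<'E'
from h import *
x=np.array([.574,.118,0])
print('scene pred cap top',proj('scene',x+[0,0,.138]),'shoulder',proj('scene',x+[0,0,.103]),'top pred',proj('top',x+[0,0,.138]), 'if 12mm high',proj('scene',x+[0,0,.150]))
save('scene','s4.png',(350,90,500,290),3)
E
```

```text
scene pred cap top [406.56931685 168.90147385] shoulder [404.44007395 182.6047814 ] top pred [250.13941882 189.98344056] if 12mm high [407.32924496 164.01075492]
```

View pics/s4.png

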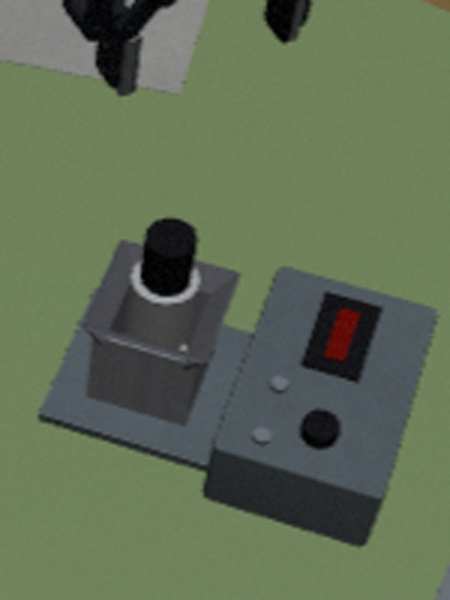

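The scene view shows the cap top at (407,168.7) against a predicted home position of (406.6,168.9). I'll back the arm away and make one independent check from the top.

>>> move_arm(motion=[[[1,-0.3,-0.3,-0.2,0],[1,-0.3,-0.3,0,0],[1,-0.3,-0.3,0,0],[1,-0.3,-0.3,0,0],[1,0,0,0,0]]])

```text
clock: 12.85
position: [0.4064, 0.0813, 0.2768]
ee_rot: [-0.001, 0.874, 0.485, -0.001]
contact_force: [-0.1, 0.3, -0.5]
width: 0.0851
```

```bash
python3 - <<'E'
from h import *
save('top','t5.png',(200,140,300,240),6)
for n in('top',):
  for d in (-.004,0,.004):
    print(d,proj(n,np.array([.5735,.122,.138])+d*np.array([-.21,.977,0])), proj('scene',np.array([.5735,.122,.138])+d*np.array([-.21,.977,0])))
print(manip.get_state()['position'])
E
```

```text
-0.004 [250.11061836 189.80554554] [406.77319935 168.94951966]
0 [247.98192207 190.06831099] [407.46637456 167.308281  ]
0.004 [245.85288689 190.33111827] [408.15644401 165.67439587]
[0.40860088 0.0815427  0.27707805]
```

View pics/t5.png

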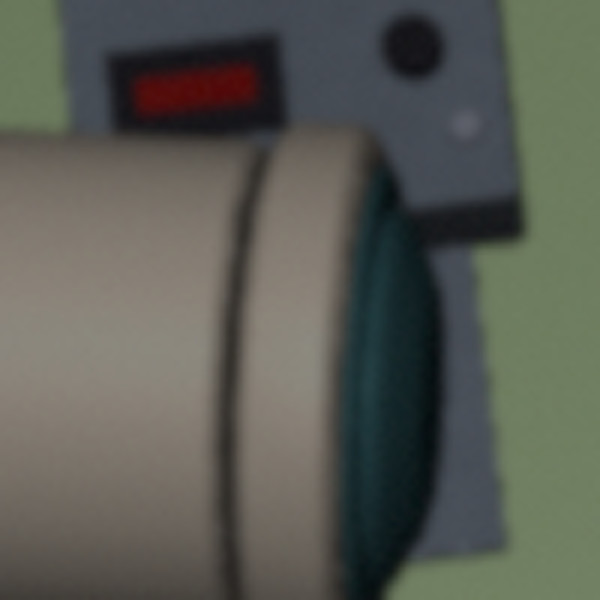

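The arm's elbow hides the unit in this view. I'll swing right and look again.

>>> move_arm(motion=[[[1,-0.4,0.25,0,0],[1,-0.4,0.25,0,0],[1,-0.4,0.25,0,0],[1,-0.4,0.25,0,0],[1,-0.4,0.25,0,0]]])

```text
clock: 13.52
position: [0.4112, -0.1563, 0.2768]
ee_rot: [-0.0, 0.874, 0.485, 0.0]
contact_force: [1.0, 0.7, -0.5]
width: 0.0854
```

>>> move_arm(motion=[[[1,-0.3,0.2,0,0],[1,-0.3,0.2,0,0],[1,0,0,0,0],[1,0,0,0,0]]])

```text
clock: 14.02
position: [0.4127, -0.2261, 0.2766]
ee_rot: [-0.001, 0.874, 0.485, 0.0]
contact_force: [-0.4, -0.1, -1.0]
width: 0.0852
```

```bash
python3 - <<'E'
from h import *
save('top','t6.png',(200,140,300,240),6)
E
```

```text
(no output)
```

View pics/t6.png

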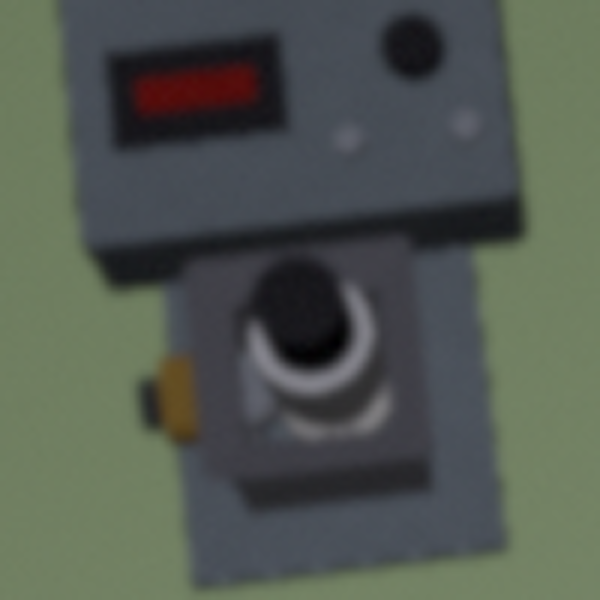

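The cap top sits at (250.0,190.8). The prediction for home and pressed to the -y wall is (250.1,189.8), against (248.0,190.1) if it stood centred. It is home, so I'll hand in.

```bash
python3 -c "
from rig import manip; print(manip.get_state()['clock'], manip.sign_off())"
```

```text
the job is handed in; nothing more can be done
14.075 None
```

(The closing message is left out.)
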